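# Pour grinding balls until the spring pan drops onto its stop

## Robot

A 7-joint arm with a two-finger parallel gripper is mounted at the origin on a cart in front of the work surface, level with it; the furniture and walls round the work are solid. World frame = base frame: x ahead of the robot, y to its left, z up, the work surface at z = 0. Lengths are in m, angles in rad, forces in N, time in s.
With the tool pointing down it reaches from about 0.35 to 0.775 m from the base axis. Payload 3.1 kg.
Tool frame: the origin (TCP) lies midway between the tips of the shut fingers; the grasp point (between the pads) lies 19 mm behind it (robot.pinch_z is the distance from the TCP to the grasp point, in m); z points along the fingers, y is the line along which they close (so a half turn about z gives the same grasp; the last joint's range is limited). The gripper opens to 85 mm and grips with 20 to 120 N. Pads are 22 mm wide; open, the fingers measure 114 mm over their backs; the gripper's body (76 mm by 85 mm) begins 54 mm behind the grasp point. The pads swing forward as they close: fully open they stand 13 mm farther back than shut.
Start: joints at [1.225, 0.311, 0.014, 1.512, -0.004, 1.319, -0.027], TCP at [0.165, -0.525, 0.231] pointing down, gripper open.
Joint ranges: [-2.7, 2.7], [-0.3, 1.91], [-1.27, 1.3], [0.12, 2.57], [-1.44, 4.58], [0.2, 2.03], [-3.05, 3.05]. Speed limits (rad/s): [2.79, 2.79, 3.14, 3.14, 3.14, 3.14, 3.14].

## Interface

Orientations are given as a rotation vector (axis times angle).
In Python, from cell import robot gives the robot as it stands.
- The arm moves only by the tool jog_arm, never from a script. Its argument "series" is a list of rows, each an object of numbers: "fingers": the opening, from 0 (shut) to 1 (fully open); "x", "y", "z": the shift along the tool's x, y, z in m; "rx", "ry", "rz": the turn, a rotation vector about the tool's x, y, z in rad. A call has 1 to 20 rows; each row is the pose to reach, as a shift and turn from the pose commanded when the call began, along the tool's axes at that moment; what a row does not reach only later rows make up. A row lasts 1/8 s, in which the tool goes at most 62.5 mm and 10.7 degrees, less where a joint would pass 70% of its speed; a pose out of reach is approached as far as the arm can. A call with a gripper value outside its range is refused whole. The fingers move at their own pace and stop on an object; the grip force is fixed at half the most. Time passes only in rows, so rows that repeat a pose let the fingers close. It gives the time, the measured TCP pose, the force, the opening and the grip force at its end, in the units of the state.
- robot.get_obs(): the state, without advancing time (a new reading comes with each control period).
- robot.get_image(name): name is "scene" or "side" or "wrist"; returns a dict with "frame" (420x560x3 uint8, red, green, blue), "depth" (420x560 float32, m along the optical axis (not along the pixel's ray), 0 where there is no reading), "K" (3x3 intrinsics, pixels), "k1" (the pictures are not rectified: a ray, as slopes to the right and down, at radius r is drawn at 1 + k1 r^2 times it, then the intrinsics apply), "eye" and "attitude" of the camera in the world; the wrist camera has in their place "hand_eye" (4x4, takes a point from camera to tool coordinates, whose origin is the TCP and whose axes are the flange's). Camera axes: x right, y down, z forward; pixel columns grow to the right and rows downward; lengths in m; the calibration is good to about 2 mm. A picture is of the moment at which its call begins: read the wrist's pose just before it.
- robot.close_job(): hands the job in; it is judged then, once.
The state is a dict: "t": time; "joint_pos": joint angles; "qd": joint speeds; "tau": joint torques, N m; "eef_pos": TCP position; "orientation": TCP orientation; "ft_force": force on the tool from outside, world axes, zero at the start; "torque": the same for the moment, N m; "opening": opening from 0.0 (shut) to 1.0 (fully open); "gripper_force": force on a finger pad.
Only numpy, scipy, OpenCV 4.12 (cv2) and the standard library are available. Lean on these libraries where they do the work, as an engineer would, in place of code of your own. Each camera call takes 0.05 s, during which the arm holds its last target. There are 200 camera calls.

## Task

Portion out grinding balls for the mill: pick up the ball scoop by its slanted blue handle and tip it little by little over the spring-hung pan, letting balls roll in until their weight brings the pan fully down onto its stop, then stop pouring at once so that at least two balls stay in the scoop. Stand the scoop back level in its grey tray with the leftover balls in it; every ball must end up in the pan or in the scoop. Do not push the pan down with the hand, and leave the other things on the bench where they are.

Things in the scene. Friction and masses are not known exactly. Their poses are not given: they have to be found in the camera images.
- scoop: Steel ball scoop: narrow gutter, 25 mm wide outside, 19 inside, side walls 16 mm, open at the lip (+x), shut at the rear, x from -78 to +79 mm; blue handle leaning to the rear by 28 degrees. Origin: centre of the underside of its flat black foot (80x40 mm); x to the lip, z up. The gutter hangs 35 mm below the lip in the middle. Stands level on the foot in the tray. 0.16 kg, with the balls 0.40 kg. Level or lip up it keeps the balls.
- scoop_grip (a point): Middle of the scoop's blue handle bar, 20 mm behind and 85 mm above the scoop's origin. The bar is 12 mm thick, 26 mm high along its slant, 96 mm long across the scoop; thin struts run down from it along the slant, 14 mm either side. It must be taken with the tool tilted 28 degrees like the bar (fingers pointing down and toward the lip), closing across the 12 mm.
- scoop_lip (a point): Middle of the lip where the balls leave, on the gutter's floor: 77 mm ahead of and 35 mm above the scoop's origin.
- scoop_arc (a point): Centre of the circle along which the gutter's floor is curved (inner radius 120 mm), 127 mm above the scoop's origin. The balls settle round the lowest point, so they leave a few at a time: tipped slowly, the first goes at about 20 degrees of lip-down tip from level (17 to 24), then about one more for every 3 degrees; six may be out by 34. Jerks let more out.
- tray: Fixed grey parking tray of the scoop, 126x80 mm, rim 17 mm above the bench, floor (118x72 mm) 12 mm above the bench. Origin: centre of its underside, at bench height; x along its length, the way the lip points. The scoop's origin stands over it, 12 mm up, at the start.
- stand: Fixed grey stand of the spring-hung pan: base plate 120 mm wide, from 70 mm in front of the origin to 130 mm behind, 14 mm thick. Origin at bench height under the pan's centre, x pointing away from the front, to the guide column (92 mm behind the pan's centre, 254 mm high). Nothing is above the pan.
- pan_in (a point): Centre of the pan's inner floor. The pan is a round open aluminium dish, 120 mm across, 36 mm high, inner floor 90 mm across, rim 32 mm above this point. Hung on a spring, it slides straight down the column, with a red pointer on a white gauge plate (green mark = bottom). This point is 61 mm above the bench when the pan is up, 36 mm when it is on its stop.
- pan (a joint): How far the pan has sunk, in m: 0 = up and empty, 0.025 = down on its rubber stop. How much load it takes differs from day to day: three to five of the balls.
- ball0: Dark steel-coloured grinding ball, 16 mm across, 30 g, number 0 in the row in the scoop's gutter, counted from the rear (0) to the lip (7); origin at its centre.
- ball1: Dark steel-coloured grinding ball, 16 mm across, 30 g, number 1 in the row in the scoop's gutter, counted from the rear (0) to the lip (7); origin at its centre.
- ball2: Dark steel-coloured grinding ball, 16 mm across, 30 g, number 2 in the row in the scoop's gutter, counted from the rear (0) to the lip (7); origin at its centre.
- ball3: Dark steel-coloured grinding ball, 16 mm across, 30 g, number 3 in the row in the scoop's gutter, counted from the rear (0) to the lip (7); origin at its centre.
- ball4: Dark steel-coloured grinding ball, 16 mm across, 30 g, number 4 in the row in the scoop's gutter, counted from the rear (0) to the lip (7); origin at its centre.
- ball5: Dark steel-coloured grinding ball, 16 mm across, 30 g, number 5 in the row in the scoop's gutter, counted from the rear (0) to the lip (7); origin at its centre.
- ball6: Dark steel-coloured grinding ball, 16 mm across, 30 g, number 6 in the row in the scoop's gutter, counted from the rear (0) to the lip (7); origin at its centre.
- ball7: Dark steel-coloured grinding ball, 16 mm across, 30 g, number 7 in the row in the scoop's gutter, counted from the rear (0) to the lip (7); origin at its centre.
- bench_timer: Bystander: bench timer, white, 58x72x19 mm, lying on its back; origin at the centre of its underside.
- slide_box: Bystander: small white and blue carton, 40x64x28 mm; origin at the centre of its underside.
- tape_green: Bystander: roll of green tape, 42 mm across, 19 mm high; origin at the centre of its underside.
- media_bottle: Bystander: glass bottle with blue cap, 56 mm across, 101 mm high; origin at the centre of its underside.
- petri_dish_0: Bystander: closed petri dish, 62 mm across, 16 mm high; origin at the centre of its underside.
Mind the look-alikes: they are no part of the job. What is meant by the tray is not pink or yellow, and is the larger of those in its own colour.

How it is judged:
On the way, in this order (a step that is already met when the one before it is completed fails the run):
1. the scoop has been lifted clear of its tray, the pan still up (height (world z) of scoop above 0.04 m and value of joint pan below 0.01 m), for 0.2 s.
2. the pan is down on its stop under poured balls while the scoop is still held up (value of joint pan above 0.0225 m and height (world z) of scoop above 0.04 m and ((horizontal distance between ball0 and pan_in below 0.056 m and z of ball0 in the frame of pan_in above 0 m) or (horizontal distance between ball1 and pan_in below 0.056 m and z of ball1 in the frame of pan_in above 0 m) or (horizontal distance between ball2 and pan_in below 0.056 m and z of ball2 in the frame of pan_in above 0 m) or (horizontal distance between ball3 and pan_in below 0.056 m and z of ball3 in the frame of pan_in above 0 m) or (horizontal distance between ball4 and pan_in below 0.056 m and z of ball4 in the frame of pan_in above 0 m) or (horizontal distance between ball5 and pan_in below 0.056 m and z of ball5 in the frame of pan_in above 0 m) or (horizontal distance between ball6 and pan_in below 0.056 m and z of ball6 in the frame of pan_in above 0 m) or (horizontal distance between ball7 and pan_in below 0.056 m and z of ball7 in the frame of pan_in above 0 m))), for 0.3 s.
At the end, for the whole second after the job is handed in: The pan is at rest on its stop (sunk over 22.5 of 25 mm); every ball lies in the pan or the scoop, at least two in the scoop (rolling out in file, these are ball0 and ball1); the scoop stands at rest on its foot in the tray, within 25 mm of its centre, level within 0.1 rad (value of joint pan above 0.0225 m and velocity of joint pan between -0.02 and 0.02 m/s and horizontal distance between scoop and tray below 0.025 m and height (world z) of scoop below 0.018 m and angle between scoop's own z axis and vertical below 0.1 rad and linear speed of scoop below 0.02 m/s and ((horizontal distance between ball2 and pan_in below 0.056 m and z of ball2 in the frame of pan_in above 0 m) or (horizontal distance between ball2 and scoop below 0.085 m and z of ball2 in the frame of scoop above 0.01 m)) and ((horizontal distance between ball3 and pan_in below 0.056 m and z of ball3 in the frame of pan_in above 0 m) or (horizontal distance between ball3 and scoop below 0.085 m and z of ball3 in the frame of scoop above 0.01 m)) and ((horizontal distance between ball4 and pan_in below 0.056 m and z of ball4 in the frame of pan_in above 0 m) or (horizontal distance between ball4 and scoop below 0.085 m and z of ball4 in the frame of scoop above 0.01 m)) and ((horizontal distance between ball5 and pan_in below 0.056 m and z of ball5 in the frame of pan_in above 0 m) or (horizontal distance between ball5 and scoop below 0.085 m and z of ball5 in the frame of scoop above 0.01 m)) and ((horizontal distance between ball6 and pan_in below 0.056 m and z of ball6 in the frame of pan_in above 0 m) or (horizontal distance between ball6 and scoop below 0.085 m and z of ball6 in the frame of scoop above 0.01 m)) and ((horizontal distance between ball7 and pan_in below 0.056 m and z of ball7 in the frame of pan_in above 0 m) or (horizontal distance between ball7 and scoop below 0.085 m and z of ball7 in the frame of scoop above 0.01 m)) and horizontal distance between each of ball0, ball1 and scoop below 0.085 m and z of each of ball0, ball1 in the frame of scoop above 0.01 m); the robot touches nothing.
It fails at once if the hand or arm pushes the pan (more than 3 N) (contact force between any of the fingers, the arm and pan above 3 N).
It fails at once if a bystander is moved by more than 30 mm (distance of any of bench_timer, slide_box, tape_green, media_bottle, petri_dish_0 from where it was at the start of the episode above 0.03 m).
It also fails if it takes over 64 s, if anything falls off the work surface, if the arm or the gripper's body presses on something with over 40 N, if the wrist force passes 120 N, or if a joint passes its speed limit or range.

## Working session

There is one attempt and no reset: what is moved stays moved. The work goes in short steps, Python scripts to look and compute and a tool call to move; the robot and the scene stay as the last step left them, time stands still between calls to the robot, and variables do not carry over. Pictures are saved under pics/ and viewed, at most 10 in all, crops included, and the job is handed in when it is done.

Besides the shell and the picture viewer there is one more tool, called after "Emit:" by a JSON object that holds its "name" and its "arguments", one argument or row to a line. jog_arm: Moves the arm, as the interface text tells. Its arguments: {"type":"object","properties":{"series":{"type":"array"}},"required":["series"]}

```bash
mkdir -p pics; ls; cat > h.py <<'E'
import numpy as np, cv2
from cell import robot
from scipy.spatial.transform import Rotation as R
def campose(im,obs=None):
    if 'hand_eye' in im:
        T=np.eye(4);T[:3,:3]=R.from_rotvec(obs['orientation']).as_matrix();T[:3,3]=obs['eef_pos']
        M=T@np.array(im['hand_eye']);return M[:3,:3],M[:3,3]
    A=np.array(im['attitude'],float)
    Rm=A if A.shape==(3,3) else R.from_rotvec(A).as_matrix()
    return Rm,np.array(im['eye'])
def slopes(im,uv):
    K=np.array(im['K']);uv=np.atleast_2d(uv).astype(float)
    d=np.c_[(uv[:,0]-K[0,2])/K[0,0],(uv[:,1]-K[1,2])/K[1,1]]
    s=d.copy()
    for _ in range(20): s=d/(1+im['k1']*(s**2).sum(1,keepdims=True))
    return s
def onplane(im,uv,z,obs=None):
    Rm,e=campose(im,obs);s=slopes(im,uv);d=np.c_[s,np.ones(len(s))]@Rm.T
    return e+d*((z-e[2])/d[:,2])[:,None]
def cloud(im,obs=None):
    Rm,e=campose(im,obs);h,w=im['depth'].shape
    u,v=np.meshgrid(np.arange(w),np.arange(h));s=slopes(im,np.c_[u.ravel(),v.ravel()])
    P=(np.c_[s,np.ones(len(s))]*im['depth'].reshape(-1,1))@Rm.T+e
    P[im['depth'].ravel()==0]=np.nan
    return P.reshape(h,w,3)
def save(im,n,crop=None,f=1):
    a=im['frame'][:,:,::-1]
    if crop: a=a[crop[1]:crop[3],crop[0]:crop[2]]
    cv2.imwrite('pics/'+n+'.png',cv2.resize(a,None,fx=f,fy=f))
E
python3 - <<'E'
from h import *
o=robot.get_obs();print({k:np.round(v,3) for k,v in o.items()})
a=robot.get_image('scene');b=robot.get_image('side')
for i in(a,b):print(i['eye'],i['attitude'],i['K'],i['k1'])
cv2.imwrite('pics/a.png',np.vstack([a['frame'],b['frame']])[:,:,::-1][:, :][::1] if 0 else cv2.resize(np.hstack([a['frame'],b['frame']])[:,:,::-1],(800,300)))
save(a,'scene',f=1.4);save(b,'side',f=1.4)
E
```

```text
pics
{'t': np.float64(0.0), 'joint_pos': array([ 1.225,  0.312,  0.014,  1.513, -0.004,  1.319, -0.027]), 'qd': array([-0.002, -0.   , -0.   , -0.001,  0.001, -0.002, -0.002]), 'tau': array([ 0.0000e+00, -3.7992e+01,  1.4600e-01, -2.3059e+01,  1.2000e-02,
        1.4000e-02, -0.0000e+00]), 'eef_pos': array([ 0.164, -0.524,  0.23 ]), 'orientation': array([-3.103e+00, -4.750e-01,  1.000e-03]), 'ft_force': array([ 0.022, -0.487, -0.275]), 'torque': array([-0.019,  0.033, -0.053]), 'gripper_force': np.float64(0.0), 'opening': np.float64(0.999)}
[0.07565617 0.52210664 1.0195745 ] [-0.77212176  2.63076753 -1.03212144] [[463.01730198   0.         279.93567811]
 [  0.         463.01730198 208.85254727]
 [  0.           0.           1.        ]] -0.06164594611286973
[0.47628606 0.9699275  0.93280341] [-0.02551239  2.76173186 -1.43943019] [[542.93727042   0.         276.81604881]
 [  0.         542.93727042 212.23145301]
 [  0.           0.           1.        ]] -0.09376996341289541
```

View pics/scene.png

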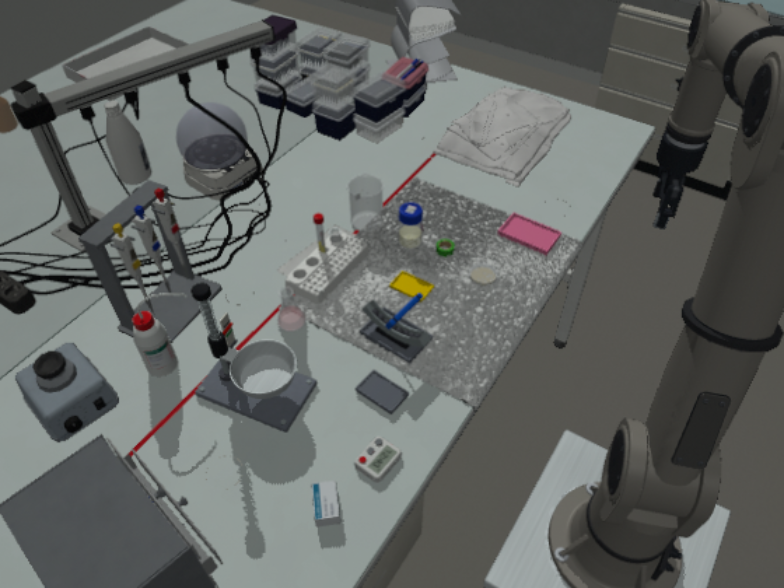

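View pics/side.png

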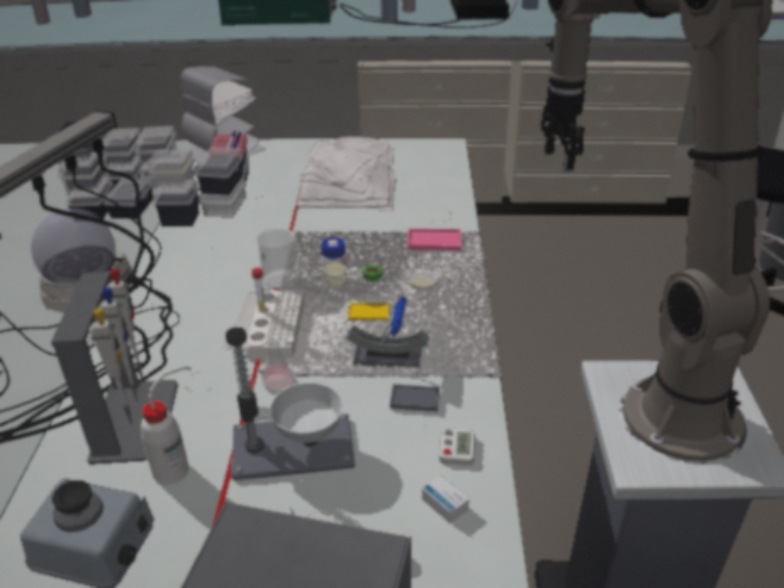

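Candidates, in the scene picture at 1.4x scale:
- Tray: dark grey tray under the scoop (395,335), the larger grey one; small grey tray (382,391); pink (530,232); yellow (411,286).
- Blue things: scoop handle (404,311), bottle cap (410,213), carton stripe (318,500).

I choose the tray at (395,335) and the handle at (404,311). The pan is at (263,368), with its column at (220,350).

```bash
python3 - <<'E'
from h import *
for n,box in(('scene',(250,195,320,265)),('side',(240,200,310,270))):
    im=robot.get_image(n);C=cloud(im);x0,y0,x1,y1=box
    save(im,n+'c',box,5)
    sub=np.zeros(C.shape[:2],bool);sub[y0:y1,x0:x1]=1
    hsv=cv2.cvtColor(im['frame'],cv2.COLOR_RGB2HSV)
    blue=(abs(hsv[:,:,0].astype(int)-112)<14)&(hsv[:,:,1]>130)&sub&(C[:,:,2]>.06)
    P=C[blue];c=np.nanmedian(P,0);w,v=np.linalg.eigh(np.cov((P-c).T))
    print(n,'handle n',blue.sum(),c.round(4),'axis',v[:,2].round(3),np.ptp((P-c)@v[:,2]).round(3),'mean',P.mean(0).round(4),'mm',((P-c)@v[:,2]).min(),((P-c)@v[:,2]).max(), P[:,2].max())
    # tray / scoop dark pixels
    g=sub&(hsv[:,:,1]<70)&(C[:,:,2]>.025)&(C[:,:,2]<.09)&~blue
    Q=C[g];q=Q.mean(0);w,v=np.linalg.eigh(np.cov((Q-q)[:,:2].T));a=v[:,1]
    s=(Q-q)[:,:2]@a;print('gutter',g.sum(),q.round(4),a.round(3),s.min(),s.max(),'z',Q[:,2].min(),Q[:,2].max(), 'ends',Q[s.argmin()].round(3),Q[s.argmax()].round(3))
    # pan rim
    r=(C[:,:,2]>.085)&(C[:,:,2]<.1)&(C[:,:,0]>.2)&(C[:,:,1]>.0)&(C[:,:,0]<.9)
    lab,L=cv2.connectedComponents(r.astype(np.uint8))
    for k in range(1,lab):
        m=L==k
        if m.sum()>80:
            S=C[m];print('rim?',m.sum(),S.mean(0).round(3),S.min(0).round(3),S.max(0).round(3),np.argwhere(m).mean(0).round())
E
```

```text
scene handle n 127 [ 0.4967 -0.1565  0.1074] axis [-0.129 -0.99   0.062] 0.092 mean [ 0.4974 -0.1593  0.1068] mm -0.037033523377206334 0.054859339239174604 0.11388311708323717
gutter 515 [ 0.5214 -0.1692  0.0413] [-0.994  0.111] -0.08047823745658979 0.07691174743246258 z 0.02507654357371991 0.06399910126613817 ends [ 0.6   -0.187  0.043] [ 0.445 -0.164  0.046]
rim? 111 [0.849 0.144 0.093] [0.836 0.109 0.085] [0.883 0.165 0.1  ] [245. 109.]
rim? 411 [0.67  0.071 0.091] [0.585 0.012 0.085] [0.746 0.132 0.1  ] [257. 180.]
rim? 84 [0.479 0.402 0.093] [0.475 0.377 0.085] [0.485 0.427 0.1  ] [411. 143.]
side handle n 121 [ 0.5018 -0.154   0.1066] axis [ 0.118  0.992 -0.044] 0.096 mean [ 0.502  -0.1565  0.1056] mm -0.05907985276570288 0.037075945598108985 0.112468822411111
gutter 658 [ 0.5239 -0.166   0.0408] [-0.994  0.107] -0.0785843140933953 0.07778209556548073 z 0.02518510611757696 0.08963317433797735 ends [ 0.6   -0.191  0.043] [ 0.447 -0.152  0.044]
rim? 527 [0.669 0.076 0.09 ] [0.588 0.012 0.085] [0.751 0.135 0.1  ] [292. 208.]
rim? 160 [0.861 0.156 0.093] [0.839 0.125 0.085] [0.897 0.168 0.1  ] [315. 116.]
```

```bash
cat >> h.py <<'E'
t28=np.deg2rad(28)
def scoopT(yaw,org,tip=0.):
    T=np.eye(4);T[:3,:3]=R.from_euler('zy',[yaw,tip]).as_matrix();T[:3,3]=org;return T
c,s=np.cos(t28),np.sin(t28)
G=np.eye(4);G[:3,:3]=np.c_[[0,1,0],[c,0,s],[s,0,-c]];G[:3,3]=np.array([-.02,0,.085])+.019*np.array([s,0,-c])
def tcp(o):
    T=np.eye(4);T[:3,:3]=R.from_rotvec(o['orientation']).as_matrix();T[:3,3]=o['eef_pos'];return T
def rel(T0,T1):
    D=np.linalg.inv(T0)@T1;return np.r_[D[:3,3],R.from_matrix(D[:3,:3]).as_rotvec()].round(4)
E
python3 - <<'E'
from h import *
from scipy.optimize import least_squares
ims=[robot.get_image(n) for n in('scene','side')]
S=[]
for im in ims:
    C=cloud(im).reshape(-1,3)
    near=np.hypot(C[:,0]-.65,C[:,1]-.073)<.15
    m=near&(C[:,2]>.088)&(C[:,2]<.097)&(C[:,0]<.715);S=C[m]
    f=lambda p:np.hypot(S[:,0]-p[0],S[:,1]-p[1])-p[2]
    p=least_squares(f,[.65,.073,.058],loss='soft_l1',f_scale=.003).x;print('pan',p.round(4),len(S),'zrim',np.nanmax(C[near&(C[:,0]<.7)][:,2]))
    m=near&(C[:,2]>.12)&(C[:,2]<.25);print('col',np.median(C[m],0).round(3),m.sum())
    for nm,r in(('bottle',((C[:,0]>.4)&(C[:,0]<.9)&(C[:,1]<-.25)&(C[:,1]>-.6)&(C[:,2]>.07)&(C[:,2]<.3))),):
        print(nm,np.median(C[r],0).round(3),C[r].max(0).round(3),r.sum())
T0=tcp(robot.get_obs())
sc=scoopT(-.11,[.5225,-.1675,.012])
H=sc@G;H2=H.copy();H2[:3,3]-=.09*H[:3,2]
print('hover',H2[:3,3],rel(T0,H2));print('grip',H[:3,3],rel(T0,H))
cv2.imwrite('pics/c.png',np.hstack([cv2.imread('pics/scenec.png'),cv2.imread('pics/sidec.png')]))
E
```

```text
pan [0.6454 0.0727 0.0583] 267 zrim 0.09743579138422431
col [0.733 0.089 0.156] 421
bottle [ 0.756 -0.416  0.097] [ 0.812 -0.26   0.14 ] 853
pan [0.6471 0.0755 0.0574] 316 zrim 0.09682999315646057
col [0.735 0.094 0.174] 470
bottle [ 0.763 -0.407  0.096] [ 0.811 -0.255  0.135] 946
hover [ 0.46948986 -0.16164525  0.15968928] [ 0.3996 -0.255   0.0714 -0.4332  0.282  -1.1329]
grip [ 0.51148693 -0.16628365  0.080224  ] [ 0.4383 -0.2379  0.1509 -0.4332  0.282  -1.1329]
```

View pics/c.png

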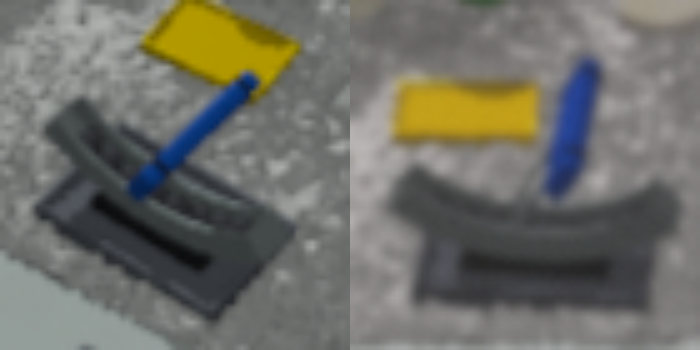

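Both crops show the same thing. The curved gutter stands in the wide dark grey tray (left crop ~(165,240), right crop ~(535,265)), with the blue bar leaning towards the robot, so the lip points to +x. The yellow tray behind it is a look-alike.

Emit:
{"name": "jog_arm", "arguments": {
  "series": [
    {"fingers": 0.6,"x": 0.05,"y": -0.03,"z": 0.005,"rx": -0.054,"ry": 0.035,"rz": -0.14},
    {"fingers": 0.6,"x": 0.1,"y": -0.064,"z": 0.01,"rx": -0.108,"ry": 0.07,"rz": -0.28},
    {"fingers": 0.6,"x": 0.15,"y": -0.096,"z": 0.015,"rx": -0.162,"ry": 0.105,"rz": -0.42},
    {"fingers": 0.6,"x": 0.2,"y": -0.128,"z": 0.02,"rx": -0.216,"ry": 0.14,"rz": -0.56},
    {"fingers": 0.6,"x": 0.25,"y": -0.16,"z": 0.025,"rx": -0.27,"ry": 0.175,"rz": -0.7},
    {"fingers": 0.6,"x": 0.3,"y": -0.192,"z": 0.03,"rx": -0.325,"ry": 0.21,"rz": -0.85},
    {"fingers": 0.6,"x": 0.35,"y": -0.224,"z": 0.05,"rx": -0.38,"ry": 0.245,"rz": -0.99},
    {"fingers": 0.6,"x": 0.4,"y": -0.255,"z": 0.071,"rx": -0.433,"ry": 0.282,"rz": -1.133},
    {"fingers": 0.6,"x": 0.4,"y": -0.255,"z": 0.071,"rx": -0.433,"ry": 0.282,"rz": -1.133},
    {"fingers": 0.6,"x": 0.4,"y": -0.255,"z": 0.071,"rx": -0.433,"ry": 0.282,"rz": -1.133},
    {"fingers": 0.6,"x": 0.4,"y": -0.255,"z": 0.071,"rx": -0.433,"ry": 0.282,"rz": -1.133},
    {"fingers": 0.6,"x": 0.4,"y": -0.255,"z": 0.071,"rx": -0.433,"ry": 0.282,"rz": -1.133}
  ]
}}

```text
t: 1.8
eef_pos: [0.4699, -0.1633, 0.161]
orientation: [2.043, 1.825, 0.455]
ft_force: [-0.3, 0.2, -0.8]
opening: 0.602
gripper_force: 0.0
```

```bash
cat > m.py <<'E'
from h import *
def handle(name):
    o=robot.get_obs();im=robot.get_image(name);C=cloud(im,o)
    hsv=cv2.cvtColor(im['frame'],cv2.COLOR_RGB2HSV)
    blue=((abs(hsv[:,:,0].astype(int)-112)<14)&(hsv[:,:,1]>130)).astype(np.uint8)
    blue&=((C[:,:,2]>.07)&(np.hypot(C[:,:,0]-.5,C[:,:,1]+.165)<.1)).astype(np.uint8)
    P=C[blue>0]
    return o,im,blue,P,C
E
python3 - <<'E'
from m import *
o,im,b,P,C=handle('wrist')
print(o['t'],o['eef_pos'].round(4),o['joint_pos'].round(3),o['opening'])
sc=scoopT(-.11,[.5225,-.1675,.012]);H=sc@G;H[:3,3]-=.09*H[:3,2];print(rel(tcp(o),H))
print(len(P));q=(np.linalg.inv(sc)@np.c_[P,np.ones(len(P))].T)[:3].T
print('scoop frame handle: lo/hi',np.percentile(q,[1,50,99],0).round(4).tolist())
A=np.polyfit(q[:,1],q[:,0],1);print('yaw err',-A[0])
save(im,'w1',f=1)
E
```

```text
1.8 [ 0.4699 -0.1633  0.161 ] [ 0.842 -0.009 -0.439  2.191 -0.288  0.504  0.511] 0.6019738491446428
[ 0.0016 -0.0012  0.0009  0.0013  0.0023 -0.0016]
2471
scoop frame handle: lo/hi [[-0.0311, -0.0488, 0.0812], [-0.0257, 0.0039, 0.0961], [-0.0179, 0.0439, 0.0991]]
yaw err 0.00923409774063829
```

View pics/w1.png

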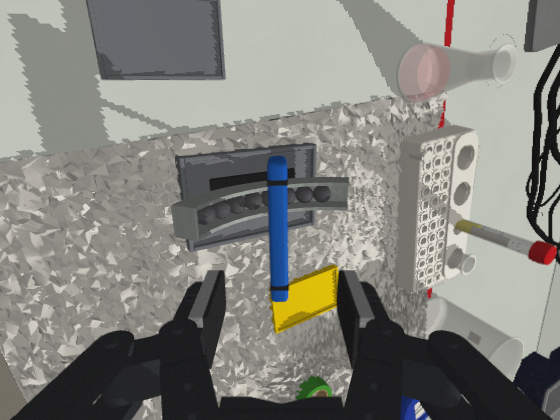

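The wrist view shows the bar centred at about (279,232), midway between the fingers, with all eight balls in the gutter at ~(205–325, 195). The depth puts it within 1–2 mm of the estimate, so I'll descend and grip.

Emit:
{"name": "jog_arm", "arguments": {
  "series": [
    {"fingers": 0.6,"x": 0.0,"y": -0.001,"z": 0.03,"rz": -0.008},
    {"fingers": 0.6,"x": 0.0,"y": -0.001,"z": 0.055,"rz": -0.008},
    {"fingers": 0.6,"x": 0.0,"y": -0.001,"z": 0.075,"rz": -0.008},
    {"fingers": 0.6,"x": 0.0,"y": -0.001,"z": 0.091,"rz": -0.008},
    {"fingers": 0.6,"x": 0.0,"y": -0.001,"z": 0.091,"rz": -0.008},
    {"fingers": 0.6,"x": 0.0,"y": -0.001,"z": 0.091,"rz": -0.008}
  ]
}}

```text
invalid input
```

Emit:
{"name": "jog_arm", "arguments": {
  "series": [
    {"fingers": 0.45},
    {"fingers": 0.35},
    {"fingers": 0.25},
    {"fingers": 0.18},
    {"fingers": 0.12},
    {"fingers": 0.06},
    {"fingers": 0},
    {"fingers": 0},
    {"fingers": 0}
  ]
}}

```text
invalid input
```

```bash
python3 - <<'E'
from h import *
o=robot.get_obs();im=robot.get_image('wrist');save(im,'w2')
T=tcp(o);sc=scoopT(-.101,[.5225,-.168,.012]);print(o['t'],o['joint_pos'].round(3),o['ft_force'].round(1),o['opening'],o['gripper_force'],rel(T,sc@G))
# lift 100mm, then pour position at level with lip 20 mm short of pan centre
for yaw in(-.101,.05,.19):
  P0=np.array([.646,.074]);d=np.array([np.cos(yaw),np.sin(yaw)])
  L=P0-.02*d; org=np.r_[L-.077*d,.10]
  for h in(.10,):
    print(yaw,org,rel(T,scoopT(yaw,org)@G))
up=scoopT(-.101,[.5225,-.168,.112])@G;print(rel(T,up))
E
```

```text
1.85 [ 0.842 -0.009 -0.439  2.191 -0.288  0.504  0.511] [0.1 0.1 0.5] 0.5969862226920085 0.0 [ 0.0009 -0.0011  0.0908  0.001   0.0062 -0.0092]
-0.101 [0.54949433 0.08378035 0.1       ] [ 0.254   0.0392  0.0122  0.001   0.0062 -0.0092]
0.05 [0.54912122 0.06915202 0.1       ] [ 0.2378  0.0405  0.0129  0.0009  0.0772 -0.1425]
0.19 [0.55074559 0.05568069 0.1       ] [ 0.2231  0.0435  0.0146  0.0009  0.143  -0.2661]
[ 0.0008  0.0459  0.0025  0.001   0.0062 -0.0092]
```

View pics/w2.png

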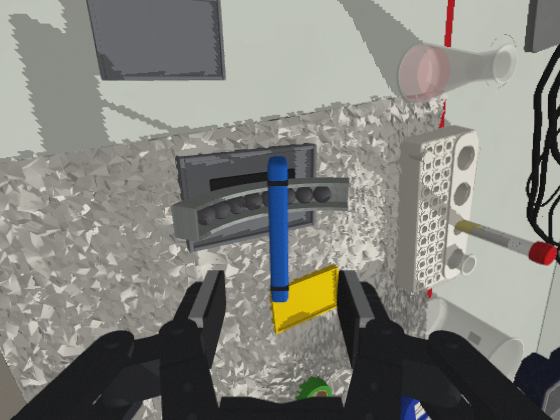

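Both calls were refused and the view is unchanged. Rows probably need every key, so I'll resend with all of them.

Emit:
{"name": "jog_arm", "arguments": {
  "series": [
    {"fingers": 0.6,"x": 0.0,"y": -0.001,"z": 0.03,"rx": 0,"ry": 0.003,"rz": -0.008},
    {"fingers": 0.6,"x": 0.0,"y": -0.001,"z": 0.055,"rx": 0,"ry": 0.003,"rz": -0.008},
    {"fingers": 0.6,"x": 0.0,"y": -0.001,"z": 0.075,"rx": 0,"ry": 0.003,"rz": -0.008},
    {"fingers": 0.6,"x": 0.0,"y": -0.001,"z": 0.09,"rx": 0,"ry": 0.003,"rz": -0.008},
    {"fingers": 0.6,"x": 0.0,"y": -0.001,"z": 0.09,"rx": 0,"ry": 0.003,"rz": -0.008},
    {"fingers": 0.6,"x": 0.0,"y": -0.001,"z": 0.09,"rx": 0,"ry": 0.003,"rz": -0.008}
  ]
}}

```text
t: 2.65
eef_pos: [0.5111, -0.1667, 0.0808]
orientation: [2.034, 1.837, 0.457]
ft_force: [0.3, -0.0, 0.8]
opening: 0.602
gripper_force: 0.0
```

```bash
python3 - <<'E'
from h import *
o=robot.get_obs()
T=tcp(o);sc=scoopT(-.101,[.5225,-.168,.012]);print(o['t'],o['joint_pos'].round(3),o['ft_force'].round(1),o['opening'],o['gripper_force'],rel(T,sc@G))
E
```

```text
2.65 [ 0.733  0.221 -0.41   2.202 -0.109  0.262  0.351] [ 0.3 -0.   0.8] 0.6015249218923535 0.0 [-0.0001  0.      0.0007  0.0006  0.0022  0.0001]
```

Emit:
{"name": "jog_arm", "arguments": {
  "series": [
    {"fingers": 0.45,"x": 0,"y": 0,"z": 0,"rx": 0,"ry": 0,"rz": 0},
    {"fingers": 0.3,"x": 0,"y": 0,"z": 0,"rx": 0,"ry": 0,"rz": 0},
    {"fingers": 0.2,"x": 0,"y": 0,"z": 0,"rx": 0,"ry": 0,"rz": 0},
    {"fingers": 0.12,"x": 0,"y": 0,"z": 0,"rx": 0,"ry": 0,"rz": 0},
    {"fingers": 0.0,"x": 0,"y": 0,"z": 0,"rx": 0,"ry": 0,"rz": 0},
    {"fingers": 0.0,"x": 0,"y": 0,"z": 0,"rx": 0,"ry": 0,"rz": 0},
    {"fingers": 0.0,"x": 0,"y": 0,"z": 0,"rx": 0,"ry": 0,"rz": 0}
  ]
}}

```text
t: 3.52
eef_pos: [0.511, -0.1664, 0.0806]
orientation: [2.034, 1.838, 0.456]
ft_force: [-3.9, 1.1, 5.5]
opening: 0.128
gripper_force: 58.5
```

```bash
python3 - <<'E'
from h import *
o=robot.get_obs();T=tcp(o)
print(o['t'],o['ft_force'].round(1),o['opening'],o['gripper_force'])
up=T.copy();up[2,3]+=.11;print('up',rel(T,up))
S=T@np.linalg.inv(G);print('scoop',S[:3,3],R.from_matrix(S[:3,:3]).as_euler('zyx'))
E
```

```text
3.525 [-3.9  1.1  5.5] 0.12828245407535094 58.547696471214294
up [-0.0002  0.0517 -0.0971  0.     -0.      0.    ]
scoop [ 0.52206982 -0.16765366  0.01238105] [-1.01377958e-01 -6.64561946e-05 -1.96863850e-03]
```

Emit:
{"name": "jog_arm", "arguments": {
  "series": [
    {"fingers": 0,"x": 0,"y": 0.002,"z": -0.004,"rx": 0,"ry": 0,"rz": 0},
    {"fingers": 0,"x": 0,"y": 0.006,"z": -0.011,"rx": 0,"ry": 0,"rz": 0},
    {"fingers": 0,"x": 0,"y": 0.012,"z": -0.022,"rx": 0,"ry": 0,"rz": 0},
    {"fingers": 0,"x": 0,"y": 0.019,"z": -0.035,"rx": 0,"ry": 0,"rz": 0},
    {"fingers": 0,"x": 0,"y": 0.026,"z": -0.049,"rx": 0,"ry": 0,"rz": 0},
    {"fingers": 0,"x": 0,"y": 0.033,"z": -0.063,"rx": 0,"ry": 0,"rz": 0},
    {"fingers": 0,"x": 0,"y": 0.041,"z": -0.077,"rx": 0,"ry": 0,"rz": 0},
    {"fingers": 0,"x": 0,"y": 0.047,"z": -0.088,"rx": 0,"ry": 0,"rz": 0},
    {"fingers": 0,"x": 0,"y": 0.051,"z": -0.095,"rx": 0,"ry": 0,"rz": 0},
    {"fingers": 0,"x": 0,"y": 0.052,"z": -0.097,"rx": 0,"ry": 0,"rz": 0},
    {"fingers": 0,"x": 0,"y": 0.052,"z": -0.097,"rx": 0,"ry": 0,"rz": 0},
    {"fingers": 0,"x": 0,"y": 0.052,"z": -0.097,"rx": 0,"ry": 0,"rz": 0}
  ]
}}

```text
t: 5.03
eef_pos: [0.5109, -0.166, 0.1896]
orientation: [2.035, 1.839, 0.456]
ft_force: [0.4, -0.7, -4.4]
opening: 0.137
gripper_force: 58.5
```

```bash
python3 - <<'E'
from h import *
o=robot.get_obs();T=tcp(o)
print(o['t'],o['joint_pos'].round(3),o['ft_force'].round(1),o['torque'].round(2),o['opening'],o['gripper_force'])
S=T@np.linalg.inv(G);print('scoop',S[:3,3],R.from_matrix(S[:3,:3]).as_euler('zyx'))
im=robot.get_image('scene');im2=robot.get_image('side')
cv2.imwrite('pics/d.png',np.hstack([cv2.resize(i['frame'][y:y+160,x:x+160,::-1],(400,400)) for i,x,y in((im,180,130),(im2,190,150))]))
# true lip check from cloud
for i in(im,im2):
    C=cloud(i).reshape(-1,3);q=(np.linalg.inv(S)@np.c_[C,np.ones(len(C))].T)[:3].T
    m=(abs(q[:,1])<.016)&(abs(q[:,0])<.1)&(q[:,2]>0)&(q[:,2]<.06)
    print('x range',np.percentile(q[m,0],[0.5,99.5]).round(4),'top z ends',[np.percentile(q[m&e,2],97).round(4) for e in(q[:,0]<-.065,q[:,0]>.065)],'y',np.percentile(q[m,1],[1,99]).round(4))
# pour pose level (lip pivot)
yaw=.05;d=np.array([np.cos(yaw),np.sin(yaw)]);L=np.array([.646,.074])-.018*d
def pose(tip,zl=.125):
    A=scoopT(yaw,[0,0,0],tip);A[:3,3]=np.r_[L,zl]-A[:3,:3]@[.077,0,.035];return A@G
P0=pose(0);print('to pour level',P0[:3,3],rel(T,P0))
for a in(18,24,34):
    D=pose(np.deg2rad(a));print(a,rel(P0,D))
E
```

```text
5.025 [ 0.794  0.039 -0.437  2.063 -0.189  0.578  0.394] [ 0.4 -0.7 -4.4] [ 0.1   0.96 -0.01] 0.13742028410838344 58.48507583141327
scoop [ 0.52183348 -0.16715835  0.12132716] [-0.1012406   0.00154207 -0.00093508]
x range [-0.0762  0.0777] top z ends [np.float64(0.0469), np.float64(0.0461)] y [-0.0155  0.0156]
x range [-0.075   0.0778] top z ends [np.float64(0.0459), np.float64(0.0445)] y [-0.0155  0.0153]
to pour level [0.54005253 0.06869821 0.158224  ] [ 0.2365 -0.0099  0.0299 -0.0015  0.0719 -0.1331]
18 [-0.0007  0.0248 -0.0157  0.3138  0.0139  0.0074]
24 [-0.0011  0.0341 -0.0192  0.4184  0.0185  0.0098]
34 [-0.0017  0.0501 -0.0227  0.5927  0.0262  0.0139]
```

View pics/d.png

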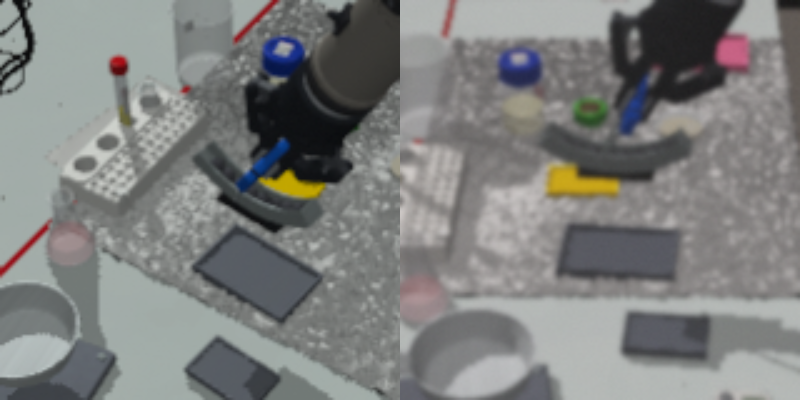

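The scoop is held level with its balls, the tray at (258,275) in the left half is empty, and the pan is up at lower left. Next come the exact tray centre and the way to the pan.

```bash
sed -i "s/from_euler('zy'/from_euler('ZY'/" h.py; cat >> h.py <<'E'
yaw=.05;d_=np.array([np.cos(yaw),np.sin(yaw)]);L=np.array([.646,.074])-.018*d_
def pose(deg,zl=.128):
    A=scoopT(yaw,[0,0,0],np.deg2rad(deg));A[:3,3]=np.r_[L,zl]-A[:3,:3]@[.077,0,.035];return A@G
E
python3 - <<'E'
from h import *
o=robot.get_obs();T=tcp(o)
for n in('scene','side'):
    im=robot.get_image(n);C=cloud(im);hsv=cv2.cvtColor(im['frame'],cv2.COLOR_RGB2HSV)
    m=((hsv[:,:,2]<110)&(C[:,:,2]>.005)&(C[:,:,2]<.025)&(np.hypot(C[:,:,0]-.522,C[:,:,1]+.168)<.09)).astype(np.uint8)
    P=C[m>0];r=cv2.minAreaRect((P[:,:2]*1000).astype(np.float32));print(n,len(P),r,'med',np.median(P,0).round(4))
P1=pose(0,.157);print('transit',rel(T,P1));P2=pose(12,.13);print('12deg from P1',rel(P1,P2))
E
```

```text
scene 1116 ((517.9853515625, -190.09255981445312), (126.09225463867188, 128.32395935058594), 83.03111267089844) med [ 0.5195 -0.1704  0.0125]
side 991 ((520.103759765625, -174.4293975830078), (98.00434112548828, 128.5226593017578), 83.84070587158203) med [ 0.5226 -0.1673  0.0114]
transit [ 0.2365  0.0049  0.0017 -0.0012  0.072  -0.1331]
12deg from P1 [-0.      0.0034  0.0125  0.2094  0.     -0.    ]
```

Emit:
{"name": "jog_arm", "arguments": {
  "series": [
    {"fingers": 0,"x": 0.003,"y": 0,"z": 0,"rx": 0,"ry": 0.001,"rz": -0.002},
    {"fingers": 0,"x": 0.012,"y": 0,"z": 0,"rx": 0,"ry": 0.004,"rz": -0.007},
    {"fingers": 0,"x": 0.026,"y": 0.001,"z": 0,"rx": 0,"ry": 0.008,"rz": -0.015},
    {"fingers": 0,"x": 0.045,"y": 0.001,"z": 0,"rx": 0,"ry": 0.014,"rz": -0.025},
    {"fingers": 0,"x": 0.067,"y": 0.001,"z": 0,"rx": 0,"ry": 0.02,"rz": -0.038},
    {"fingers": 0,"x": 0.092,"y": 0.002,"z": 0.001,"rx": 0,"ry": 0.028,"rz": -0.052},
    {"fingers": 0,"x": 0.118,"y": 0.003,"z": 0.001,"rx": 0,"ry": 0.036,"rz": -0.067},
    {"fingers": 0,"x": 0.144,"y": 0.003,"z": 0.001,"rx": 0,"ry": 0.044,"rz": -0.081},
    {"fingers": 0,"x": 0.17,"y": 0.004,"z": 0.001,"rx": 0,"ry": 0.052,"rz": -0.096},
    {"fingers": 0,"x": 0.192,"y": 0.004,"z": 0.001,"rx": -0.001,"ry": 0.058,"rz": -0.108},
    {"fingers": 0,"x": 0.211,"y": 0.005,"z": 0.002,"rx": -0.001,"ry": 0.064,"rz": -0.118},
    {"fingers": 0,"x": 0.225,"y": 0.005,"z": 0.002,"rx": -0.001,"ry": 0.068,"rz": -0.126},
    {"fingers": 0,"x": 0.233,"y": 0.005,"z": 0.002,"rx": -0.001,"ry": 0.071,"rz": -0.131},
    {"fingers": 0,"x": 0.236,"y": 0.005,"z": 0.002,"rx": -0.001,"ry": 0.072,"rz": -0.133},
    {"fingers": 0,"x": 0.236,"y": 0.005,"z": 0.002,"rx": -0.001,"ry": 0.072,"rz": -0.133},
    {"fingers": 0,"x": 0.236,"y": 0.005,"z": 0.002,"rx": -0.001,"ry": 0.072,"rz": -0.133}
  ]
}}

```text
t: 7.22
eef_pos: [0.5406, 0.0672, 0.1905]
orientation: [1.904, 1.999, 0.498]
ft_force: [-0.3, -0.1, -3.8]
opening: 0.126
gripper_force: 58.5
```

```bash
cat > st.py <<'E'
from h import *
def state():
    o=robot.get_obs();T=tcp(o);S=T@np.linalg.inv(G);l=(S@[.077,0,.035,1])[:3]
    e=R.from_matrix(S[:3,:3]).as_euler('ZYX')
    print('t',o['t'].round(2),'tip',np.rad2deg(e[1]).round(2),'yaw',e[0].round(3),'lip',l.round(4),'F',o['ft_force'].round(2),'M',o['torque'].round(2),'op',o['opening'].round(3))
    return T
def pan(n):
    im=robot.get_image(n);C=cloud(im)
    X=C[:,:,:2]-[.646,.074];rad=np.hypot(X[:,:,0],X[:,:,1])
    m=(rad>.053)&(rad<.063)&(C[:,:,2]>.055)&(C[:,:,2]<.105)&(X[:,:,1]>-.03)&(X[:,:,0]<.03)
    inn=(rad<.04)&(C[:,:,2]<.1)&(C[:,:,2]>.02)
    fl=np.percentile(C[inn][:,2],20) if inn.sum()>20 else np.nan
    print(n,'rim z',np.percentile(C[m][:,2],95).round(4),m.sum(),'floor p20',np.round(fl,4),'n',inn.sum(),'hi px',(inn&(C[:,:,2]>fl+.007)).sum())
    return im
E
python3 - <<'E'
from st import *
T=state();a=pan('scene');pan('side');print('to12',rel(T,pose(12,.13)))
E
```

```text
Traceback (most recent call last):
  File "st.py", line 5, in state
    print('t',o['t'].round(2),'tip',np.rad2deg(e[1]).round(2),'yaw',e[0].round(3),'lip',l.round(4),'F',o['ft_force'].round(2),'M',o['torque'].round(2),'op',o['opening'].round(3))
              ^^^^^^^^^^^^
AttributeError: 'float' object has no attribute 'round'
```

```bash
sed -i "s/o\['t'\].round(2)/round(o['t'],2)/;s/o\['opening'\].round(3)/round(o['opening'],3)/" st.py; python3 - <<'E'
from st import *
T=state();a=pan('scene');pan('side');print('to12',rel(T,pose(12,.13)))
E
```

```text
t 7.22 tip -0.04 yaw 0.049 lip [0.6286 0.0715 0.1573] F [-0.26 -0.13 -3.85] M [-0.05  0.93 -0.03] op 0.126
scene rim z 0.0948 152 floor p20 0.0595 n 547 hi px 2
side rim z 0.0937 244 floor p20 0.0598 n 520 hi px 0
to12 [ 0.0015  0.0028  0.0125  0.2101  0.0014 -0.001 ]
```

Emit:
{"name": "jog_arm", "arguments": {
  "series": [
    {"fingers": 0,"x": 0,"y": 0,"z": 0.001,"rx": 0.015,"ry": 0,"rz": 0},
    {"fingers": 0,"x": 0,"y": 0.001,"z": 0.003,"rx": 0.045,"ry": 0,"rz": 0},
    {"fingers": 0,"x": 0.001,"y": 0.001,"z": 0.005,"rx": 0.08,"ry": 0,"rz": 0},
    {"fingers": 0,"x": 0.001,"y": 0.002,"z": 0.008,"rx": 0.12,"ry": 0,"rz": 0},
    {"fingers": 0,"x": 0.001,"y": 0.002,"z": 0.01,"rx": 0.16,"ry": 0.001,"rz": 0},
    {"fingers": 0,"x": 0.002,"y": 0.003,"z": 0.012,"rx": 0.19,"ry": 0.001,"rz": 0},
    {"fingers": 0,"x": 0.002,"y": 0.003,"z": 0.012,"rx": 0.21,"ry": 0.001,"rz": 0},
    {"fingers": 0,"x": 0.002,"y": 0.003,"z": 0.012,"rx": 0.21,"ry": 0.001,"rz": 0},
    {"fingers": 0,"x": 0.002,"y": 0.003,"z": 0.012,"rx": 0.21,"ry": 0.001,"rz": 0}
  ]
}}

```text
t: 8.45
eef_pos: [0.5486, 0.0704, 0.1813]
orientation: [2.022, 2.126, 0.299]
ft_force: [-0.5, 0.2, -4.3]
opening: 0.128
gripper_force: 58.5
```

```bash
python3 - <<'E'
from st import *
T=state();a=pan('scene')
for g in(14,16,18,20):print(g,rel(T,pose(g,.13)))
for g in(3,):print('+3',rel(pose(18,.13),pose(19.5,.13)),rel(pose(22,.13),pose(23.5,.13)))
E
```

```text
t 8.45 tip 11.98 yaw 0.05 lip [0.6278 0.0743 0.1306] F [-0.53  0.21 -4.26] M [ 0.03  0.58 -0.02] op 0.128
scene rim z 0.0946 142 floor p20 0.0595 n 488 hi px 2
14 [-0.0012  0.0025 -0.0016  0.0353 -0.0001  0.0002]
16 [-0.0012  0.0051 -0.0036  0.0702 -0.0001  0.0002]
18 [-1.200e-03  7.700e-03 -5.600e-03  1.051e-01 -1.000e-04  2.000e-04]
20 [-1.20e-03  1.05e-02 -7.40e-03  1.40e-01 -1.00e-04  2.00e-04]
+3 [-0.      0.0019 -0.0016  0.0262 -0.      0.    ] [ 0.      0.0019 -0.0016  0.0262 -0.      0.    ]
```

Emit:
{"name": "jog_arm", "arguments": {
  "series": [
    {"fingers": 0,"x": 0,"y": 0.001,"z": -0.001,"rx": 0.012,"ry": 0,"rz": 0},
    {"fingers": 0,"x": 0,"y": 0.002,"z": -0.001,"rx": 0.03,"ry": 0,"rz": 0},
    {"fingers": 0,"x": 0,"y": 0.004,"z": -0.002,"rx": 0.048,"ry": 0,"rz": 0},
    {"fingers": 0,"x": 0,"y": 0.005,"z": -0.004,"rx": 0.066,"ry": 0,"rz": 0},
    {"fingers": 0,"x": 0,"y": 0.006,"z": -0.005,"rx": 0.082,"ry": 0,"rz": 0},
    {"fingers": 0,"x": 0,"y": 0.007,"z": -0.005,"rx": 0.088,"ry": 0,"rz": 0},
    {"fingers": 0,"x": 0,"y": 0.007,"z": -0.005,"rx": 0.088,"ry": 0,"rz": 0},
    {"fingers": 0,"x": 0,"y": 0.007,"z": -0.005,"rx": 0.088,"ry": 0,"rz": 0}
  ]
}}

```text
t: 9.5
eef_pos: [0.5539, 0.0707, 0.188]
orientation: [2.069, 2.176, 0.209]
ft_force: [0.6, -1.0, -4.4]
opening: 0.131
gripper_force: 58.5
```

```bash
python3 - <<'E'
from st import *
T=state();a=pan('scene');b=pan('side')
cv2.imwrite('pics/e.png',np.hstack([cv2.resize(i['frame'][y:y+100,x:x+100,::-1],(400,400)) for i,x,y in((a,145,210),(b,180,230))]))
E
```

```text
t 9.5 tip 17.04 yaw 0.05 lip [0.6283 0.0745 0.1304] F [ 0.59 -1.04 -4.41] M [-0.02  0.37 -0.  ] op 0.131
scene rim z 0.0942 137 floor p20 0.0592 n 491 hi px 0
side rim z 0.0944 236 floor p20 0.0598 n 521 hi px 0
```

View pics/e.png

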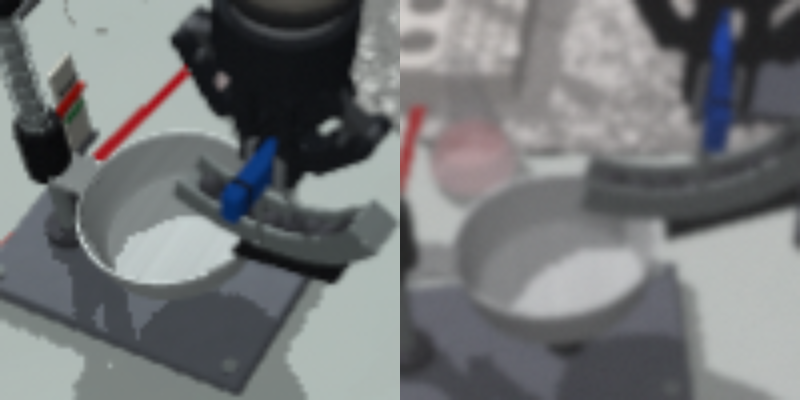

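No balls out yet at 17°, and the lip hangs well inside the rim (left half ~(195,170)). I'll carry on in 1.5° steps.

Emit:
{"name": "jog_arm", "arguments": {
  "series": [
    {"fingers": 0,"x": 0,"y": 0.001,"z": -0.001,"rx": 0.01,"ry": 0,"rz": 0},
    {"fingers": 0,"x": 0,"y": 0.002,"z": -0.002,"rx": 0.02,"ry": 0,"rz": 0},
    {"fingers": 0,"x": 0,"y": 0.002,"z": -0.002,"rx": 0.026,"ry": 0,"rz": 0},
    {"fingers": 0,"x": 0,"y": 0.002,"z": -0.002,"rx": 0.026,"ry": 0,"rz": 0},
    {"fingers": 0,"x": 0,"y": 0.002,"z": -0.002,"rx": 0.026,"ry": 0,"rz": 0}
  ]
}}

```text
t: 10.22
eef_pos: [0.5557, 0.0708, 0.1904]
orientation: [2.083, 2.19, 0.182]
ft_force: [-0.5, -0.6, -4.6]
opening: 0.127
gripper_force: 58.5
```

```bash
cat >> st.py <<'E'
def dark(im):
    C=cloud(im);X=C[:,:,:2]-[.646,.074];rad=np.hypot(X[:,:,0],X[:,:,1])
    m=(rad<.05)&(C[:,:,2]<.085)&(im['frame'].max(2)<75);n,l,s,c=cv2.connectedComponentsWithStats(m.astype(np.uint8))
    print('dark blobs',[(int(s[k,4]),c[k].round().tolist()) for k in range(1,n) if s[k,4]>3])
E
cat > chk.py <<'E'
from st import *
T=state();a=pan('side');dark(a);b=pan('scene');dark(b)
E
python3 chk.py
```

```text
t 10.22 tip 18.53 yaw 0.05 lip [0.6285 0.0744 0.1309] F [-0.48 -0.58 -4.61] M [-0.    0.32 -0.05] op 0.127
side rim z 0.0944 239 floor p20 0.0597 n 519 hi px 1
dark blobs [(36, [223.0, 317.0])]
scene rim z 0.0942 141 floor p20 0.0594 n 499 hi px 1
dark blobs []
```

Emit:
{"name": "jog_arm", "arguments": {
  "series": [
    {"fingers": 0,"x": 0,"y": 0.001,"z": -0.001,"rx": 0.01,"ry": 0,"rz": 0},
    {"fingers": 0,"x": 0,"y": 0.002,"z": -0.002,"rx": 0.02,"ry": 0,"rz": 0},
    {"fingers": 0,"x": 0,"y": 0.002,"z": -0.002,"rx": 0.026,"ry": 0,"rz": 0},
    {"fingers": 0,"x": 0,"y": 0.002,"z": -0.002,"rx": 0.026,"ry": 0,"rz": 0},
    {"fingers": 0,"x": 0,"y": 0.002,"z": -0.002,"rx": 0.026,"ry": 0,"rz": 0}
  ]
}}

```text
t: 10.95
eef_pos: [0.5573, 0.0708, 0.1927]
orientation: [2.096, 2.204, 0.154]
ft_force: [0.2, 0.0, -2.8]
opening: 0.13
gripper_force: 58.5
```

```bash
python3 chk.py
```

```text
t 10.95 tip 20.01 yaw 0.05 lip [0.6286 0.0744 0.1313] F [ 0.15  0.01 -2.82] M [-0.02  0.27  0.05] op 0.13
side rim z 0.0947 239 floor p20 0.0598 n 520 hi px 0
dark blobs [(34, [223.0, 317.0])]
scene rim z 0.0946 143 floor p20 0.0593 n 502 hi px 1
dark blobs []
```

Emit:
{"name": "jog_arm", "arguments": {
  "series": [
    {"fingers": 0,"x": 0,"y": 0.001,"z": -0.001,"rx": 0.01,"ry": 0,"rz": 0},
    {"fingers": 0,"x": 0,"y": 0.002,"z": -0.001,"rx": 0.02,"ry": 0,"rz": 0},
    {"fingers": 0,"x": 0,"y": 0.002,"z": -0.001,"rx": 0.026,"ry": 0,"rz": 0},
    {"fingers": 0,"x": 0,"y": 0.002,"z": -0.001,"rx": 0.026,"ry": 0,"rz": 0},
    {"fingers": 0,"x": 0,"y": 0.002,"z": -0.001,"rx": 0.026,"ry": 0,"rz": 0}
  ]
}}

```text
t: 11.68
eef_pos: [0.5592, 0.071, 0.194]
orientation: [2.109, 2.218, 0.126]
ft_force: [-0.3, 0.4, -4.2]
opening: 0.128
gripper_force: 58.5
```

```bash
python3 chk.py
```

```text
t 11.68 tip 21.5 yaw 0.05 lip [0.6289 0.0745 0.1308] F [-0.35  0.4  -4.24] M [-0.02  0.29 -0.02] op 0.128
side rim z 0.0948 248 floor p20 0.0598 n 526 hi px 0
dark blobs [(38, [223.0, 317.0])]
scene rim z 0.0934 141 floor p20 0.0595 n 494 hi px 0
dark blobs []
```

Emit:
{"name": "jog_arm", "arguments": {
  "series": [
    {"fingers": 0,"x": 0,"y": 0.001,"z": -0.001,"rx": 0.01,"ry": 0,"rz": 0},
    {"fingers": 0,"x": 0,"y": 0.002,"z": -0.001,"rx": 0.02,"ry": 0,"rz": 0},
    {"fingers": 0,"x": 0,"y": 0.002,"z": -0.001,"rx": 0.026,"ry": 0,"rz": 0},
    {"fingers": 0,"x": 0,"y": 0.002,"z": -0.001,"rx": 0.026,"ry": 0,"rz": 0},
    {"fingers": 0,"x": 0,"y": 0.002,"z": -0.001,"rx": 0.026,"ry": 0,"rz": 0}
  ]
}}

```text
t: 12.4
eef_pos: [0.561, 0.071, 0.1952]
orientation: [2.122, 2.232, 0.098]
ft_force: [-0.3, -0.6, -3.7]
opening: 0.131
gripper_force: 58.5
```

```bash
python3 chk.py
```

```text
t 12.4 tip 22.99 yaw 0.05 lip [0.6291 0.0745 0.1302] F [-0.29 -0.58 -3.68] M [ 0.01  0.19 -0.  ] op 0.131
side rim z 0.0944 251 floor p20 0.0598 n 523 hi px 0
dark blobs [(36, [223.0, 317.0])]
scene rim z 0.0943 141 floor p20 0.0593 n 501 hi px 2
dark blobs []
```

Emit:
{"name": "jog_arm", "arguments": {
  "series": [
    {"fingers": 0,"x": 0,"y": 0.001,"z": -0.001,"rx": 0.01,"ry": 0,"rz": 0},
    {"fingers": 0,"x": 0,"y": 0.002,"z": -0.001,"rx": 0.02,"ry": 0,"rz": 0},
    {"fingers": 0,"x": 0,"y": 0.002,"z": -0.001,"rx": 0.026,"ry": 0,"rz": 0},
    {"fingers": 0,"x": 0,"y": 0.002,"z": -0.001,"rx": 0.026,"ry": 0,"rz": 0},
    {"fingers": 0,"x": 0,"y": 0.002,"z": -0.001,"rx": 0.026,"ry": 0,"rz": 0}
  ]
}}

```text
t: 13.12
eef_pos: [0.5629, 0.0711, 0.1964]
orientation: [2.135, 2.245, 0.069]
ft_force: [0.7, -0.9, -4.0]
opening: 0.129
gripper_force: 58.5
```

```bash
python3 chk.py
```

```text
t 13.12 tip 24.48 yaw 0.05 lip [0.6292 0.0745 0.1296] F [ 0.69 -0.94 -4.05] M [-0.    0.13 -0.01] op 0.129
side rim z 0.094 240 floor p20 0.06 n 525 hi px 0
dark blobs [(37, [222.0, 317.0])]
scene rim z 0.0946 148 floor p20 0.0594 n 494 hi px 0
dark blobs []
```

Emit:
{"name": "jog_arm", "arguments": {
  "series": [
    {"fingers": 0,"x": 0,"y": 0.001,"z": -0.001,"rx": 0.007,"ry": 0,"rz": 0},
    {"fingers": 0,"x": 0,"y": 0.001,"z": -0.001,"rx": 0.014,"ry": 0,"rz": 0},
    {"fingers": 0,"x": 0,"y": 0.001,"z": -0.001,"rx": 0.018,"ry": 0,"rz": 0},
    {"fingers": 0,"x": 0,"y": 0.001,"z": -0.001,"rx": 0.018,"ry": 0,"rz": 0},
    {"fingers": 0,"x": 0,"y": 0.001,"z": -0.001,"rx": 0.018,"ry": 0,"rz": 0}
  ]
}}

```text
t: 13.85
eef_pos: [0.5639, 0.0712, 0.1975]
orientation: [2.144, 2.255, 0.049]
ft_force: [0.4, 0.0, -3.2]
opening: 0.128
gripper_force: 58.5
```

```bash
cat >> chk.py <<'E'
S=T@np.linalg.inv(G)
for i in(b,a):
    C=cloud(i).reshape(-1,3);q=(np.linalg.inv(S)@np.c_[C,np.ones(len(C))].T)[:3].T
    m=(abs(q[:,1])<.016)&(abs(q[:,0])<.1)&(q[:,2]>0.02)&(q[:,2]<.075)
    print('x range',np.percentile(q[m,0],[0.5,99.5]).round(4),'top z rear/front',[np.percentile(q[m&e,2],97).round(4) for e in(q[:,0]<-.065,q[:,0]>.065)])
E
python3 chk.py
```

```text
t 13.85 tip 25.51 yaw 0.05 lip [0.629  0.0745 0.1295] F [ 0.44  0.03 -3.18] M [0.01 0.08 0.01] op 0.128
side rim z 0.0948 244 floor p20 0.0598 n 520 hi px 3
dark blobs [(38, [223.0, 317.0])]
scene rim z 0.0945 143 floor p20 0.0593 n 498 hi px 2
dark blobs []
x range [-0.0776  0.0766] top z rear/front [np.float64(0.0475), np.float64(0.0493)]
x range [-0.0753  0.079 ] top z rear/front [np.float64(0.0448), np.float64(0.0491)]
```

Emit:
{"name": "jog_arm", "arguments": {
  "series": [
    {"fingers": 0,"x": 0,"y": 0.001,"z": -0.001,"rx": 0.007,"ry": 0,"rz": 0},
    {"fingers": 0,"x": 0,"y": 0.001,"z": -0.001,"rx": 0.014,"ry": 0,"rz": 0},
    {"fingers": 0,"x": 0,"y": 0.001,"z": -0.001,"rx": 0.018,"ry": 0,"rz": 0},
    {"fingers": 0,"x": 0,"y": 0.001,"z": -0.001,"rx": 0.018,"ry": 0,"rz": 0},
    {"fingers": 0,"x": 0,"y": 0.001,"z": -0.001,"rx": 0.018,"ry": 0,"rz": 0}
  ]
}}

```text
t: 14.58
eef_pos: [0.565, 0.0712, 0.1986]
orientation: [2.153, 2.264, 0.029]
ft_force: [0.4, -0.6, -4.1]
opening: 0.132
gripper_force: 58.6
```

```bash
python3 chk.py
```

```text
t 14.57 tip 26.52 yaw 0.05 lip [0.6289 0.0745 0.1295] F [ 0.43 -0.57 -4.15] M [ 0.03 -0.02  0.01] op 0.132
side rim z 0.0896 252 floor p20 0.0554 n 526 hi px 71
dark blobs [(16, [213.0, 297.0]), (13, [222.0, 304.0]), (19, [223.0, 318.0])]
scene rim z 0.0914 146 floor p20 0.0561 n 516 hi px 62
dark blobs [(20, [186.0, 263.0]), (20, [187.0, 273.0])]
x range [-0.0781  0.0744] top z rear/front [np.float64(0.0471), np.float64(0.0489)]
x range [-0.0759  0.0777] top z rear/front [np.float64(0.0447), np.float64(0.0477)]
```

Emit:
{"name": "jog_arm", "arguments": {
  "series": [
    {"fingers": 0,"x": 0,"y": 0,"z": 0,"rx": 0,"ry": 0,"rz": 0},
    {"fingers": 0,"x": 0,"y": 0,"z": 0,"rx": 0,"ry": 0,"rz": 0},
    {"fingers": 0,"x": 0,"y": 0,"z": 0,"rx": 0,"ry": 0,"rz": 0}
  ]
}}

```text
t: 15.05
eef_pos: [0.5649, 0.0712, 0.1986]
orientation: [2.153, 2.264, 0.029]
ft_force: [-0.1, 0.3, -3.0]
opening: 0.132
gripper_force: 58.6
```

```bash
python3 chk.py
```

```text
t 15.05 tip 26.53 yaw 0.05 lip [0.6288 0.0744 0.1295] F [-0.13  0.29 -2.95] M [0.   0.06 0.06] op 0.132
side rim z 0.0943 246 floor p20 0.06 n 522 hi px 71
dark blobs [(19, [213.0, 296.0]), (12, [222.0, 303.0]), (35, [222.0, 317.0])]
scene rim z 0.095 146 floor p20 0.0595 n 503 hi px 61
dark blobs [(19, [186.0, 262.0]), (23, [187.0, 273.0])]
x range [-0.0771  0.0744] top z rear/front [np.float64(0.0473), np.float64(0.0481)]
x range [-0.0755  0.078 ] top z rear/front [np.float64(0.0459), np.float64(0.048)]
```

Two balls are in and the pan is still up. I'll use finer steps now.

Emit:
{"name": "jog_arm", "arguments": {
  "series": [
    {"fingers": 0,"x": 0,"y": 0,"z": 0,"rx": 0.006,"ry": 0,"rz": 0},
    {"fingers": 0,"x": 0,"y": 0.001,"z": -0.001,"rx": 0.012,"ry": 0,"rz": 0},
    {"fingers": 0,"x": 0,"y": 0.001,"z": -0.001,"rx": 0.014,"ry": 0,"rz": 0},
    {"fingers": 0,"x": 0,"y": 0.001,"z": -0.001,"rx": 0.014,"ry": 0,"rz": 0},
    {"fingers": 0,"x": 0,"y": 0.001,"z": -0.001,"rx": 0.014,"ry": 0,"rz": 0},
    {"fingers": 0,"x": 0,"y": 0.001,"z": -0.001,"rx": 0.014,"ry": 0,"rz": 0}
  ]
}}

```text
t: 15.9
eef_pos: [0.5658, 0.0713, 0.1996]
orientation: [2.16, 2.271, 0.013]
ft_force: [-0.1, 0.5, -2.6]
opening: 0.131
gripper_force: 58.6
```

```bash
python3 chk.py
```

```text
t 15.9 tip 27.33 yaw 0.05 lip [0.6287 0.0744 0.1296] F [-0.06  0.55 -2.61] M [-0.01  0.03 -0.05] op 0.131
side rim z 0.0809 244 floor p20 0.0469 n 547 hi px 86
dark blobs [(23, [204.0, 298.0]), (32, [223.0, 305.0])]
scene rim z 0.0812 153 floor p20 0.0466 n 561 hi px 83
dark blobs [(27, [181.0, 260.0]), (42, [189.0, 274.0])]
x range [-0.0785  0.0738] top z rear/front [np.float64(0.0473), np.float64(0.046)]
x range [-0.0757  0.0764] top z rear/front [np.float64(0.046), np.float64(0.0475)]
```

Emit:
{"name": "jog_arm", "arguments": {
  "series": [
    {"fingers": 0,"x": 0,"y": 0,"z": 0,"rx": 0,"ry": 0,"rz": 0},
    {"fingers": 0,"x": 0,"y": 0,"z": 0,"rx": 0,"ry": 0,"rz": 0},
    {"fingers": 0,"x": 0,"y": 0,"z": 0,"rx": 0,"ry": 0,"rz": 0},
    {"fingers": 0,"x": 0,"y": 0,"z": 0,"rx": 0,"ry": 0,"rz": 0}
  ]
}}

```text
t: 16.5
eef_pos: [0.5659, 0.0712, 0.1996]
orientation: [2.16, 2.271, 0.013]
ft_force: [-0.2, 0.4, -3.2]
opening: 0.13
gripper_force: 58.7
```

```bash
python3 chk.py | tee /dev/null; python3 - <<'E'
from h import *
a=robot.get_image('scene');b=robot.get_image('side')
cv2.imwrite('pics/f.png',np.hstack([cv2.resize(i['frame'][y:y+100,x:x+100,::-1],(400,400)) for i,x,y in((a,145,210),(b,180,230))]))
E
```

```text
t 16.5 tip 27.34 yaw 0.05 lip [0.6288 0.0744 0.1296] F [-0.18  0.44 -3.16] M [-0.02  0.03  0.01] op 0.13
side rim z 0.0828 251 floor p20 0.0488 n 558 hi px 86
dark blobs [(23, [204.0, 297.0]), (26, [223.0, 305.0]), (4, [226.0, 329.0])]
scene rim z 0.0833 148 floor p20 0.048 n 560 hi px 81
dark blobs [(24, [181.0, 259.0]), (41, [189.0, 273.0])]
x range [-0.0776  0.0753] top z rear/front [np.float64(0.0471), np.float64(0.0463)]
x range [-0.0748  0.0769] top z rear/front [np.float64(0.0455), np.float64(0.0475)]
```

View pics/f.png

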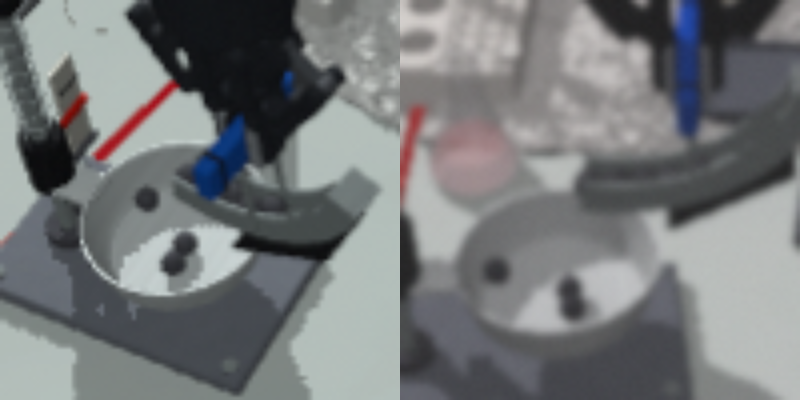

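Three balls lie in the pan (left half at (148,198), (185,243), (174,264)), and it has sunk about half way. One or two more are needed.

Emit:
{"name": "jog_arm", "arguments": {
  "series": [
    {"fingers": 0,"x": 0,"y": 0,"z": 0,"rx": 0.006,"ry": 0,"rz": 0},
    {"fingers": 0,"x": 0,"y": 0.001,"z": -0.001,"rx": 0.012,"ry": 0,"rz": 0},
    {"fingers": 0,"x": 0,"y": 0.001,"z": -0.001,"rx": 0.014,"ry": 0,"rz": 0},
    {"fingers": 0,"x": 0,"y": 0.001,"z": -0.001,"rx": 0.014,"ry": 0,"rz": 0},
    {"fingers": 0,"x": 0,"y": 0.001,"z": -0.001,"rx": 0.014,"ry": 0,"rz": 0},
    {"fingers": 0,"x": 0,"y": 0.001,"z": -0.001,"rx": 0.014,"ry": 0,"rz": 0}
  ]
}}

```text
t: 17.45
eef_pos: [0.5668, 0.0713, 0.2006]
orientation: [-2.164, -2.275, 0.003]
ft_force: [0.8, 0.8, -2.5]
opening: 0.129
gripper_force: 58.7
```

```bash
python3 chk.py
```

```text
t 17.45 tip 28.14 yaw 0.05 lip [0.6287 0.0744 0.1298] F [ 0.83  0.78 -2.53] M [0.05 0.1  0.01] op 0.129
side rim z 0.0828 244 floor p20 0.0489 n 553 hi px 87
dark blobs [(22, [204.0, 297.0]), (27, [223.0, 305.0])]
scene rim z 0.0826 144 floor p20 0.048 n 563 hi px 80
dark blobs [(23, [181.0, 259.0]), (41, [189.0, 273.0])]
x range [-0.0784  0.0736] top z rear/front [np.float64(0.0462), np.float64(0.0477)]
x range [-0.0756  0.0781] top z rear/front [np.float64(0.0448), np.float64(0.0481)]
```

Emit:
{"name": "jog_arm", "arguments": {
  "series": [
    {"fingers": 0,"x": 0,"y": 0,"z": 0,"rx": 0.006,"ry": 0,"rz": 0},
    {"fingers": 0,"x": 0,"y": 0.001,"z": -0.001,"rx": 0.012,"ry": 0,"rz": 0},
    {"fingers": 0,"x": 0,"y": 0.001,"z": -0.001,"rx": 0.014,"ry": 0,"rz": 0},
    {"fingers": 0,"x": 0,"y": 0.001,"z": -0.001,"rx": 0.014,"ry": 0,"rz": 0},
    {"fingers": 0,"x": 0,"y": 0.001,"z": -0.001,"rx": 0.014,"ry": 0,"rz": 0},
    {"fingers": 0,"x": 0,"y": 0.001,"z": -0.001,"rx": 0.014,"ry": 0,"rz": 0}
  ]
}}

```text
t: 18.3
eef_pos: [0.5679, 0.0714, 0.2016]
orientation: [-2.157, -2.268, 0.018]
ft_force: [-0.7, 0.2, -3.1]
opening: 0.13
gripper_force: 58.7
```

```bash
python3 chk.py
```

```text
t 18.3 tip 28.93 yaw 0.05 lip [0.6288 0.0744 0.13  ] F [-0.72  0.18 -3.06] M [ 0.02 -0.    0.01] op 0.13
side rim z 0.0704 186 floor p20 0.0356 n 568 hi px 106
dark blobs [(52, [204.0, 304.0]), (30, [225.0, 309.0])]
scene rim z 0.0698 113 floor p20 0.0345 n 605 hi px 105
dark blobs [(22, [183.0, 262.0]), (27, [177.0, 268.0]), (17, [196.0, 276.0]), (20, [188.0, 279.0])]
x range [-0.0776  0.0742] top z rear/front [np.float64(0.0469), np.float64(0.0454)]
x range [-0.0755  0.0759] top z rear/front [np.float64(0.047), np.float64(0.0464)]
```

Four balls are in and the pan is on its stop (rim lowered by ~24.5 mm). I'll tip back now.

```bash
python3 - <<'E'
from st import *
T=state()
for f in(27,24,20,15,10,5,0,-3):print(f,rel(T,pose(f,.13+.001*(28.9-f))))
E
```

```text
t 18.4 tip 28.93 yaw 0.05 lip [0.6288 0.0744 0.13  ] F [-0.79 -0.53 -2.64] M [-0.04 -0.02 -0.04] op 0.132
27 [-0.0012 -0.0032  0.0002 -0.0337 -0.0002  0.0002]
24 [-0.0012 -0.0068  0.0007 -0.0861 -0.0002  0.0002]
20 [-0.0012 -0.0112  0.0016 -0.1559 -0.0002  0.0002]
15 [-1.200e-03 -1.630e-02  3.100e-03 -2.431e-01 -2.000e-04  2.000e-04]
10 [-1.200e-03 -2.070e-02  5.100e-03 -3.304e-01 -2.000e-04  2.000e-04]
5 [-1.200e-03 -2.460e-02  7.400e-03 -4.177e-01 -2.000e-04  2.000e-04]
0 [-1.200e-03 -2.780e-02  1.000e-02 -5.049e-01 -2.000e-04  2.000e-04]
-3 [-1.200e-03 -2.930e-02  1.170e-02 -5.573e-01 -2.000e-04  2.000e-04]
```

Emit:
{"name": "jog_arm", "arguments": {
  "series": [
    {"fingers": 0,"x": 0,"y": -0.002,"z": 0,"rx": -0.03,"ry": 0,"rz": 0},
    {"fingers": 0,"x": 0,"y": -0.006,"z": 0.001,"rx": -0.085,"ry": 0,"rz": 0},
    {"fingers": 0,"x": 0,"y": -0.011,"z": 0.002,"rx": -0.155,"ry": 0,"rz": 0},
    {"fingers": 0,"x": 0,"y": -0.015,"z": 0.003,"rx": -0.225,"ry": 0,"rz": 0},
    {"fingers": 0,"x": 0,"y": -0.018,"z": 0.004,"rx": -0.295,"ry": 0,"rz": 0},
    {"fingers": 0,"x": 0,"y": -0.022,"z": 0.006,"rx": -0.365,"ry": 0,"rz": 0},
    {"fingers": 0,"x": 0,"y": -0.025,"z": 0.008,"rx": -0.43,"ry": 0,"rz": 0},
    {"fingers": 0,"x": 0,"y": -0.027,"z": 0.009,"rx": -0.48,"ry": 0,"rz": 0},
    {"fingers": 0,"x": 0,"y": -0.028,"z": 0.01,"rx": -0.505,"ry": 0,"rz": 0},
    {"fingers": 0,"x": 0,"y": -0.028,"z": 0.01,"rx": -0.505,"ry": 0,"rz": 0},
    {"fingers": 0,"x": 0,"y": -0.028,"z": 0.01,"rx": -0.505,"ry": 0,"rz": 0}
  ]
}}

```text
t: 19.77
eef_pos: [0.5399, 0.0701, 0.1923]
orientation: [1.903, 2.002, 0.499]
ft_force: [0.3, 0.5, -2.9]
opening: 0.132
gripper_force: 58.9
```

```bash
python3 chk.py; python3 - <<'E'
from st import *
T=state()
print('back above tray',rel(T,scoopT(-.101,[.522,-.1675,.122])@G))
E
```

```text
t 19.77 tip 0.01 yaw 0.05 lip [0.6279 0.0745 0.1591] F [ 0.33  0.52 -2.95] M [-0.04  0.74  0.01] op 0.132
side rim z 0.0699 185 floor p20 0.0353 n 557 hi px 111
dark blobs [(53, [204.0, 304.0]), (11, [228.0, 306.0]), (14, [224.0, 311.0]), (6, [216.0, 329.0])]
scene rim z 0.0701 110 floor p20 0.0344 n 607 hi px 109
dark blobs [(24, [183.0, 262.0]), (27, [177.0, 268.0]), (20, [196.0, 276.0]), (23, [188.0, 279.0]), (176, [193.0, 290.0])]
x range [-0.0768  0.0777] top z rear/front [np.float64(0.0472), np.float64(0.0464)]
x range [-0.075   0.0797] top z rear/front [np.float64(0.0447), np.float64(0.0459)]
t 19.88 tip -0.01 yaw 0.05 lip [0.6282 0.0746 0.1592] F [ 0.47 -0.37 -2.73] M [-0.05  0.82  0.03] op 0.133
back above tray [-2.347e-01 -3.720e-02 -1.750e-02  1.000e-04 -7.150e-02  1.333e-01]
```

Pan is down and steady with four balls, and four remain in the scoop. Back to the tray.

Emit:
{"name": "jog_arm", "arguments": {
  "series": [
    {"fingers": 0,"x": -0.003,"y": 0,"z": 0,"rx": 0,"ry": -0.001,"rz": 0.002},
    {"fingers": 0,"x": -0.012,"y": -0.002,"z": -0.001,"rx": 0,"ry": -0.004,"rz": 0.007},
    {"fingers": 0,"x": -0.026,"y": -0.004,"z": -0.002,"rx": 0,"ry": -0.008,"rz": 0.015},
    {"fingers": 0,"x": -0.045,"y": -0.007,"z": -0.003,"rx": 0,"ry": -0.014,"rz": 0.025},
    {"fingers": 0,"x": -0.067,"y": -0.011,"z": -0.005,"rx": 0,"ry": -0.02,"rz": 0.038},
    {"fingers": 0,"x": -0.092,"y": -0.015,"z": -0.007,"rx": 0,"ry": -0.028,"rz": 0.052},
    {"fingers": 0,"x": -0.117,"y": -0.019,"z": -0.009,"rx": 0,"ry": -0.036,"rz": 0.067},
    {"fingers": 0,"x": -0.143,"y": -0.023,"z": -0.011,"rx": 0,"ry": -0.044,"rz": 0.081},
    {"fingers": 0,"x": -0.169,"y": -0.027,"z": -0.013,"rx": 0,"ry": -0.051,"rz": 0.096},
    {"fingers": 0,"x": -0.191,"y": -0.03,"z": -0.014,"rx": 0,"ry": -0.058,"rz": 0.108},
    {"fingers": 0,"x": -0.209,"y": -0.033,"z": -0.016,"rx": 0,"ry": -0.064,"rz": 0.119},
    {"fingers": 0,"x": -0.223,"y": -0.035,"z": -0.017,"rx": 0,"ry": -0.068,"rz": 0.127},
    {"fingers": 0,"x": -0.232,"y": -0.037,"z": -0.017,"rx": 0,"ry": -0.071,"rz": 0.132},
    {"fingers": 0,"x": -0.235,"y": -0.037,"z": -0.017,"rx": 0,"ry": -0.071,"rz": 0.133},
    {"fingers": 0,"x": -0.235,"y": -0.037,"z": -0.017,"rx": 0,"ry": -0.071,"rz": 0.133},
    {"fingers": 0,"x": -0.235,"y": -0.037,"z": -0.017,"rx": 0,"ry": -0.071,"rz": 0.133}
  ]
}}

```text
t: 21.88
eef_pos: [0.5111, -0.166, 0.1896]
orientation: [2.033, 1.841, 0.459]
ft_force: [0.7, 0.4, -2.0]
opening: 0.135
gripper_force: 58.8
```

```bash
python3 - <<'E'
from st import *
T=state();S=T@np.linalg.inv(G);print(S[:3,3])
b=robot.get_image('side')
C=cloud(b).reshape(-1,3);q=(np.linalg.inv(S)@np.c_[C,np.ones(len(C))].T)[:3].T
m=(abs(q[:,1])<.016)&(abs(q[:,0])<.1)&(q[:,2]>0.02)&(q[:,2]<.075)
print([np.percentile(q[m&e,2],97).round(4) for e in(q[:,0]<-.065,q[:,0]>.065)])
for z in(.04,.018,.0115):print(z,rel(T,scoopT(-.101,[.522,-.1675,z])@G))
E
```

```text
t 21.88 tip 0.01 yaw -0.099 lip [ 0.5987 -0.1747  0.1564] F [ 0.68  0.38 -1.99] M [0.08 0.76 0.01] op 0.135
[ 0.52210652 -0.16705487  0.12140903]
[np.float64(0.0461), np.float64(0.0449)]
0.04 [-0.0004 -0.0383  0.0719 -0.0002 -0.0009  0.0016]
0.018 [-0.0004 -0.0486  0.0913 -0.0002 -0.0009  0.0016]
0.0115 [-0.0004 -0.0516  0.097  -0.0002 -0.0009  0.0016]
```

Scoop is level over the tray. Lower slowly to just at the floor.

Emit:
{"name": "jog_arm", "arguments": {
  "series": [
    {"fingers": 0,"x": 0,"y": -0.003,"z": 0.006,"rx": 0,"ry": 0,"rz": 0},
    {"fingers": 0,"x": 0,"y": -0.009,"z": 0.016,"rx": 0,"ry": 0,"rz": 0},
    {"fingers": 0,"x": 0,"y": -0.016,"z": 0.03,"rx": 0,"ry": 0,"rz": 0},
    {"fingers": 0,"x": 0,"y": -0.023,"z": 0.044,"rx": 0,"ry": 0,"rz": 0},
    {"fingers": 0,"x": 0,"y": -0.031,"z": 0.058,"rx": 0,"ry": 0,"rz": 0},
    {"fingers": 0,"x": 0,"y": -0.037,"z": 0.07,"rx": 0,"ry": 0,"rz": 0},
    {"fingers": 0,"x": 0,"y": -0.043,"z": 0.08,"rx": 0,"ry": 0,"rz": 0},
    {"fingers": 0,"x": 0,"y": -0.046,"z": 0.087,"rx": 0,"ry": 0,"rz": 0},
    {"fingers": 0,"x": 0,"y": -0.049,"z": 0.091,"rx": 0,"ry": 0,"rz": 0},
    {"fingers": 0,"x": 0,"y": -0.05,"z": 0.094,"rx": 0,"ry": 0,"rz": 0},
    {"fingers": 0,"x": 0,"y": -0.051,"z": 0.096,"rx": 0,"ry": 0,"rz": 0},
    {"fingers": 0,"x": 0,"y": -0.051,"z": 0.096,"rx": 0,"ry": 0,"rz": 0},
    {"fingers": 0,"x": 0,"y": -0.051,"z": 0.096,"rx": 0,"ry": 0,"rz": 0}
  ]
}}

```text
t: 23.55
eef_pos: [0.5112, -0.1669, 0.0812]
orientation: [2.034, 1.839, 0.459]
ft_force: [-0.0, 1.0, -3.0]
opening: 0.129
gripper_force: 58.8
```

```bash
python3 - <<'E'
from st import *
T=state();S=T@np.linalg.inv(G);print(S[:3,3])
print(rel(T,scoopT(-.101,[.522,-.1675,.0115])@G),robot.get_obs()['joint_pos'].round(3))
E
```

```text
t 23.55 tip -0.03 yaw -0.101 lip [ 0.5988 -0.1758  0.0481] F [-0.04  0.96 -2.97] M [0.1  0.8  0.01] op 0.129
[ 0.52224945 -0.16805414  0.01301657]
[ 0.0005 -0.0009  0.0012  0.0005  0.0001  0.0005] [ 0.749  0.222 -0.425  2.2   -0.106  0.265  0.35 ]
```

Emit:
{"name": "jog_arm", "arguments": {
  "series": [
    {"fingers": 0,"x": 0,"y": 0,"z": 0.001,"rx": 0,"ry": 0,"rz": 0},
    {"fingers": 0,"x": 0,"y": -0.001,"z": 0.002,"rx": 0,"ry": 0,"rz": 0},
    {"fingers": 0,"x": 0,"y": -0.001,"z": 0.002,"rx": 0,"ry": 0,"rz": 0},
    {"fingers": 0,"x": 0,"y": -0.001,"z": 0.002,"rx": 0,"ry": 0,"rz": 0}
  ]
}}

```text
t: 24.05
eef_pos: [0.5119, -0.1669, 0.0806]
orientation: [2.031, 1.838, 0.459]
ft_force: [-8.9, 2.8, 12.4]
opening: 0.129
gripper_force: 61.6
```

```bash
python3 - <<'E'
from st import *
T=state();S=T@np.linalg.inv(G);print(S[:3,3])
E
```

```text
t 24.05 tip -0.14 yaw -0.1 lip [ 0.5996 -0.1757  0.0476] F [-8.88  2.82 12.36] M [0.36 1.09 0.1 ] op 0.129
[ 0.52308109 -0.16808364  0.01237901]
```

It's seated. I'll ease off slightly, open, then retreat along the tool axis.

Emit:
{"name": "jog_arm", "arguments": {
  "series": [
    {"fingers": 0,"x": 0,"y": 0.0005,"z": -0.001,"rx": 0,"ry": 0,"rz": 0},
    {"fingers": 0,"x": 0,"y": 0.0005,"z": -0.001,"rx": 0,"ry": 0,"rz": 0},
    {"fingers": 0.16,"x": 0,"y": 0.0005,"z": -0.001,"rx": 0,"ry": 0,"rz": 0},
    {"fingers": 0.2,"x": 0,"y": 0.0005,"z": -0.001,"rx": 0,"ry": 0,"rz": 0},
    {"fingers": 0.3,"x": 0,"y": 0.0005,"z": -0.001,"rx": 0,"ry": 0,"rz": 0},
    {"fingers": 0.45,"x": 0,"y": 0.0005,"z": -0.001,"rx": 0,"ry": 0,"rz": 0},
    {"fingers": 0.6,"x": 0,"y": 0.0005,"z": -0.001,"rx": 0,"ry": 0,"rz": 0},
    {"fingers": 0.6,"x": 0,"y": 0.0005,"z": -0.001,"rx": 0,"ry": 0,"rz": 0},
    {"fingers": 0.6,"x": 0,"y": 0.0,"z": -0.01,"rx": 0,"ry": 0,"rz": 0},
    {"fingers": 0.6,"x": 0,"y": 0,"z": -0.03,"rx": 0,"ry": 0,"rz": 0},
    {"fingers": 0.6,"x": 0,"y": 0,"z": -0.055,"rx": 0,"ry": 0,"rz": 0},
    {"fingers": 0.6,"x": 0,"y": 0,"z": -0.08,"rx": 0,"ry": 0,"rz": 0},
    {"fingers": 0.6,"x": 0,"y": 0,"z": -0.1,"rx": 0,"ry": 0,"rz": 0},
    {"fingers": 0.6,"x": 0,"y": 0,"z": -0.1,"rx": 0,"ry": 0,"rz": 0},
    {"fingers": 0.6,"x": 0,"y": 0,"z": -0.1,"rx": 0,"ry": 0,"rz": 0}
  ]
}}

```text
t: 25.92
eef_pos: [0.4641, -0.162, 0.1666]
orientation: [2.035, 1.84, 0.458]
ft_force: [-0.1, 0.1, 0.2]
opening: 0.603
gripper_force: 0.0
```

```bash
python3 - <<'E'
from st import *
T=state();a=pan('scene');dark(a);b=pan('side');w=robot.get_image('wrist')
ims=[cv2.resize(w['frame'][100:320,100:420],(400,275)),cv2.resize(a['frame'][195:315,145:320],(400,275))]
cv2.imwrite('pics/g.png',np.hstack(ims)[:,:,::-1])
for i in(a,b):
    C=cloud(i).reshape(-1,3);sc=scoopT(-.101,[.5225,-.168,.012]);q=(np.linalg.inv(sc)@np.c_[C,np.ones(len(C))].T)[:3].T
    m=(abs(q[:,1])<.016)&(abs(q[:,0])<.1)&(q[:,2]>0.02)&(q[:,2]<.06)
    print('x',np.percentile(q[m,0],[.5,99.5]).round(4),'z',[np.percentile(q[m&e,2],97).round(4) for e in(q[:,0]<-.065,q[:,0]>.065)])
E
```

```text
t 25.93 tip 0.03 yaw -0.1 lip [ 0.5517 -0.1708  0.1334] F [-0.09  0.08  0.17] M [ 0.09  0.55 -0.04] op 0.603
scene rim z 0.0697 121 floor p20 0.0346 n 623 hi px 108
dark blobs [(27, [183.0, 262.0]), (28, [177.0, 268.0]), (21, [196.0, 276.0]), (23, [188.0, 279.0]), (197, [193.0, 290.0])]
side rim z 0.0698 185 floor p20 0.0353 n 563 hi px 116
x [-0.0753  0.0788] z [np.float64(0.0483), np.float64(0.0486)]
x [-0.0752  0.078 ] z [np.float64(0.0447), np.float64(0.0467)]
```

View pics/g.png

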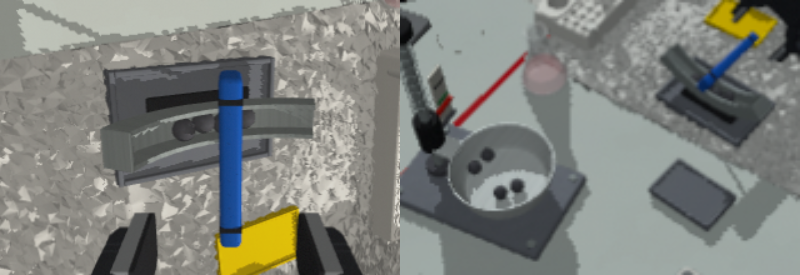

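The final view shows the scoop level in its tray with the leftover balls in the gutter (left half ~(185–250,125)). Four balls are in the lowered pan (right half at (475,167), (488,155), (500,193), (517,186)), and the gripper is clear of everything. Handing in.

```bash
python3 -c "
from cell import robot
print(robot.close_job())"
```

```text
the job is handed in; nothing more can be done
None
```

The job is handed in: four balls brought the pan down onto its stop, and the scoop stands level in its grey tray with the other balls in it; I saw no verdict, and one of the four leftovers was hidden behind the handle in the last picture.

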